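# Put two spice tins away behind the sprung flap of a storage tier

## Robot

A 6-joint arm with a two-finger parallel gripper is mounted at the origin on the work surface. World frame = base frame: x ahead of the robot, y to its left, z up, the work surface at z = 0. Lengths are in mm, angles in rad, forces in N, time in s.
With the tool pointing down it reaches from about 350 to 975 mm from the base axis. Payload 7.1 kg.
Tool frame: the origin (TCP) lies on the centre line of the jaws, within the pads' length; the fingertips stand 11 mm ahead of it and the grasp point (between the pads) lies 8 mm behind it (ctrl.tip_reach is the distance from the TCP to the fingertips, in mm); z points along the fingers, x is the direction in which the jaws open and shut, and the axes are right-handed (so a half turn about z gives the same grasp; the last joint's range is limited). The gripper opens to 88 mm and grips with 3 to 60 N. Pads are 20 mm wide; open, the fingers measure 115 mm over their backs; the gripper's body (75 mm by 178 mm) begins 61 mm behind the grasp point.
Start: joints at [-1.213, 0.423, 1.63, -0, 1.089, -0.019], TCP at [229.983, -581.131, 233.675] pointing down, gripper open.
Joint ranges: [-3, 3], [-0.9, 2.11], [0.09, 2.58], [-1.31, 4.45], [0.11, 2.69], [-2.54, 2.54]. Speed limits (rad/s): [2.39, 2.39, 3.01, 3.14, 3.14, 3.14].

## Interface

Orientations are given as a rotation vector (axis times angle).
In Python, from workcell import readout, optics, close_job, ctrl gives the robot as it stands.
- The arm moves only by the tool arm_command, never from a script. Its argument "moves" is a list of rows, each a list of 3 entries, a list of its own where there are three numbers: the turn, a rotation vector about the world's x, y, z in rad, then the shift along the world's x, y, z in cm, then the closure, from 0 (fully open) to 1 (shut). In form: [[[ax, ay, az], [tx, ty, tz], jaw], ...]. A call has 1 to 8 rows; each row is the pose to reach, as a shift and turn from the pose commanded when the call began; what a row does not reach only later rows make up. A row lasts 1/8 s, in which the tool goes at most 62.5 mm and 10.7 degrees, less where a joint would pass 70% of its speed; a pose out of reach is approached as far as the arm can. A call with a gripper value outside its range is refused whole. The fingers move at their own pace and stop on an object; the grip force is fixed at half the most. Time passes only in rows, so rows that repeat a pose let the fingers close. It gives the time, the measured TCP pose, the force and the opening at its end, in the units of the state.
- readout.get_obs(): the state, without advancing time (a new reading comes with each control period).
- optics.get_image(name): name is "scene" or "side" or "wrist"; returns the picture (420x560x3 uint8, blue, green, red); there is no depth.
- optics.camera_model(name): a dict with "K" (3x3 intrinsics, pixels), "k1" (the pictures are not rectified: a ray, as slopes to the right and down, at radius r is drawn at 1 + k1 r^2 times it, then the intrinsics apply), "rvec" (rotation vector, rad) and "tvec" (3), from world to camera coordinates, as OpenCV has them. Camera axes: x right, y down, z forward; pixel columns grow to the right and rows downward; lengths in mm; the calibration is good to about 2 mm. A picture is of the moment at which its call begins: read the wrist's pose just before it. camera_model takes no time and is no camera call; for the wrist camera it gives the pose at the moment of the call.
- close_job(): hands the job in, once; it reports no verdict.
The state is a dict: "t": time; "qpos": joint angles; "qvel": joint speeds; "joint_torque": joint torques, N m; "ee_pos": TCP position; "orientation": TCP orientation; "ft_force": force on the tool from outside, world axes, zero at the start; "moment": the same for the moment, N m; "width": finger opening in mm.
Only numpy, scipy, OpenCV 4.12 (cv2) and the standard library are available. Lean on these libraries where they do the work, as an engineer would, in place of code of your own. Each camera call takes 0.05 s, during which the arm holds its last target. There are 200 camera calls.

## Task

Put the two small round metal tins away in the storage stack: push each one in past the sloping spring flap, which must be held open while the tin goes through, one after the other, and let the flap close by itself each time so that both tins end up inside with the flap shut. Do not shift or knock over anything else.

Things in the scene. Friction and masses are not known exactly. Their poses are not given: they have to be found in the camera images.
- tower: Fixed stack of orange and white plastic tiers on a 40 mm high earthen shelf (from world x = 0.56). Origin: underside, mid-width; z up, front faces its own -x. 220 mm wide (y), back at x = +110 mm, walls 6, floor 8 mm. Its hopper tier has an upright front at x = -87 mm up to z = 160 mm; from there the mouth slopes up and back to x = -20, z = 220 mm. Top of the stack: z = 318 mm.
- mouth (a point): Centre of the hopper's sloping mouth, at (-53, 0, 190) mm in the stack's frame. The mouth rises at 42 degrees from level towards the stack's +x, is 90 mm along the slope, 208 mm wide (y). An upright tier stands on its upper edge, so go in square to the slope: 42 degrees from vertical, down and to the stack's +x. The open space behind ends at the hopper floor, 182 mm below this point.
- flap (a joint): Spring flap filling the mouth (4 mm plastic, 200 x 86 mm), hinged along the mouth's upper edge, swinging inward: 0 = shut, 1.4 rad = stop, 1.2 leaves the mouth free. Its spring always shuts it: 0.12 N m shut, 0.25 N m open (3 to 6 N at mid-panel), damped. The leading end of a tin and the fingers can push it in; a tin let go wholly past the mouth drops to the floor. Put side by side (some 55 mm apart in y) both lie clear of it.
- tin_a_mid (a point): Centre, half-way up, of a plain metal tin standing upright in the pan: a cylinder 44 mm in diameter, 90 mm tall, about 130 g. Its foot is 45 mm below this point. The other tin is identical.
- tin_b_mid (a point): Centre, half-way up, of the identical second tin (44 mm diameter, 90 mm tall) standing upright on the wooden board between the mug and the jar.
- board: Dark wooden board, fixed, 250 x 120 x 15 mm (long along its own x), origin centre of its underside. It carries tin_b, mug and jar.
- pan: Small round aluminium pan without handles, loose: rim radius 95 mm, foot radius 86 mm, 50 mm high, wall 3 mm, floor 4 mm thick. Origin: centre of its underside. Leave it in place.
- mwiko: Wooden mwiko (flat cooking paddle) lying across the pan's rim, 280 mm long, 10 mm thick, along its own x: handle 16 mm wide from x = -140 to +50 mm, blade 50 mm wide from x = +50 to +140 mm. Origin: middle of its underside. Leave it in place.
- mug: Blue enamel mug, rim radius 38 mm, 75 mm high, handle (some 30 mm) to its own +y. Origin: centre of its underside. Leave it in place.
- jar: Glass jar with a steel cap, radius 32 mm, 85 mm high. Origin: centre of its underside. Leave it in place.
- spoon: Steel serving spoon lying on the table, 220 mm long along its own x. Leave it in place.
- bowl: Clear glass bowl on the shelf, rim radius 70 mm, 60 mm high. Origin: centre of its underside. Leave it in place.
- oil: Amber oil bottle on the shelf, radius 30 mm, 170 mm high. Origin: centre of its underside. Leave it in place.
Things that resemble listed ones, but are neither listed nor needed, are in the scene too. Leave any orange look-alike of the part that bears tin_a_mid alone.

How it is judged (in metres and radians):
On the way, in this order (a step that is already met when the one before it is completed fails the run):
1. a tin holds the flap open in the mouth (value of joint flap above 0.5 rad and distance between any of tin_a_mid, tin_b_mid and mouth below 0.08 m), for 0.2 s.
2. one tin lies inside the hopper, the other does not yet, and the flap is shut (value of joint flap below 0.08 rad and ((x of tin_a_mid in the frame of tower between -0.08 and 0.105 m and y of tin_a_mid in the frame of tower between -0.105 and 0.105 m and z of tin_a_mid in the frame of tower between 0 and 0.135 m) or (x of tin_b_mid in the frame of tower between -0.08 and 0.105 m and y of tin_b_mid in the frame of tower between -0.105 and 0.105 m and z of tin_b_mid in the frame of tower between 0 and 0.135 m)) and not ((x of tin_a_mid in the frame of tower between -0.08 and 0.105 m and y of tin_a_mid in the frame of tower between -0.105 and 0.105 m and z of tin_a_mid in the frame of tower between 0 and 0.135 m) and (x of tin_b_mid in the frame of tower between -0.08 and 0.105 m and y of tin_b_mid in the frame of tower between -0.105 and 0.105 m and z of tin_b_mid in the frame of tower between 0 and 0.135 m))), for 0.2 s.
3. the other tin holds the flap open in the mouth (value of joint flap above 0.5 rad and (((x of tin_a_mid in the frame of tower between -0.08 and 0.105 m and y of tin_a_mid in the frame of tower between -0.105 and 0.105 m and z of tin_a_mid in the frame of tower between 0 and 0.135 m) and distance between tin_b_mid and mouth below 0.08 m) or ((x of tin_b_mid in the frame of tower between -0.08 and 0.105 m and y of tin_b_mid in the frame of tower between -0.105 and 0.105 m and z of tin_b_mid in the frame of tower between 0 and 0.135 m) and distance between tin_a_mid and mouth below 0.08 m))), for 0.2 s.
4. both tins lie inside and the flap is shut (value of joint flap below 0.08 rad and x of tin_a_mid in the frame of tower between -0.08 and 0.105 m and y of tin_a_mid in the frame of tower between -0.105 and 0.105 m and z of tin_a_mid in the frame of tower between 0 and 0.135 m and x of tin_b_mid in the frame of tower between -0.08 and 0.105 m and y of tin_b_mid in the frame of tower between -0.105 and 0.105 m and z of tin_b_mid in the frame of tower between 0 and 0.135 m), for 0.2 s.
At the end, for the whole second after the job is handed in: Both tins lie at rest (under 0.03 m/s) inside the hopper tier, their centres within its walls and below 135 mm over its underside, and the flap is shut (under 0.08 rad) (all of step 4 and linear speed of each of tin_a, tin_b below 0.03 m/s); the robot touches nothing.
It fails at once if the pan or the mwiko is shifted by more than 30 mm (distance of any of pan, mwiko from where it was at the start of the episode above 0.03 m).
It fails at once if the mug or the jar is shifted by more than 30 mm (distance of any of mug, jar from where it was at the start of the episode above 0.03 m).
It fails at once if the serving spoon, the glass bowl or the oil bottle is shifted by more than 30 mm (distance of any of spoon, bowl, oil from where it was at the start of the episode above 0.03 m).
It fails at once if the mug, jar, bowl, oil bottle or pan is tipped by more than 0.4 rad (angle between any of mug, jar, bowl, oil, pan's own z axis and vertical above 0.4 rad).
It also fails if it takes over 53 s, if anything falls off the work surface, if the arm or the gripper's body presses on something with over 40 N, if the wrist force passes 120 N, or if a joint passes its speed limit or range.

## Working session

There is one attempt and no reset: what is moved stays moved. The work goes in short steps, Python scripts to look and compute and a tool call to move; the robot and the scene stay as the last step left them, time stands still between calls to the robot, and variables do not carry over. Pictures are saved under pics/ and viewed, about 8 in all and at most 12, crops included, and the job is handed in when it is done.

Besides the shell and the picture viewer there is one more tool, called after "Request:" in YAML: its name, and indented under it one key for each argument. arm_command: Moves the arm, as the interface text tells. Its arguments: {"type":"object","properties":{"moves":{"type":"array"}},"required":["moves"]}

```bash
ls; mkdir -p pics
python3 - <<'E'
from workcell import readout, optics, ctrl
import cv2, numpy as np
for n in("scene","side"):
    im=optics.get_image(n); cv2.imwrite(f"pics/{n}0.png",im)
    m=optics.camera_model(n); R=cv2.Rodrigues(np.array(m["rvec"],float))[0]
    print(n,m,"cam pos",-R.T@np.array(m["tvec"]).ravel())
print(readout.get_obs(), ctrl.tip_reach)
E
```

```text
pics
scene {'K': array([[427.83713878,   0.        , 274.89662597],
       [  0.        , 427.83713878, 209.84342428],
       [  0.        ,   0.        ,   1.        ]]), 'k1': 0.006385092911725653, 'rvec': array([ 0.77698643,  2.65874223, -0.95822705]), 'tvec': array([ 470.37086491,  -74.69382331, 1509.06510938])} cam pos [ 969.83997267  594.20379423 1100.19893678]
side {'K': array([[537.51208539,   0.        , 280.92476739],
       [  0.        , 537.51208539, 211.05746612],
       [  0.        ,   0.        ,   1.        ]]), 'k1': -0.19611872041345763, 'rvec': array([ 0.11942845, -2.72030225,  1.48671537]), 'tvec': array([ 500.45240619,  186.91032354, 1620.30840108])} cam pos [ 392.19670505 1301.391019   1031.18890351]
{'t': 0.1, 'qpos': array([-1.21298659e+00,  4.23771160e-01,  1.63063727e+00,  1.64793310e-05,
        1.08861530e+00, -1.90112842e-02]), 'qvel': array([-0.00087111, -0.00222895, -0.0025766 , -0.00016851, -0.0010097 ,
       -0.00142041]), 'joint_torque': array([-6.72478345e-04, -5.45612812e+01, -2.74324715e+01,  6.44449051e-02,
        1.87764497e-02, -2.06027494e-05]), 'ee_pos': array([ 229.82162394, -580.66280998,  232.96591234]), 'orientation': array([-2.59749919e+00,  1.76559613e+00,  1.82102545e-03]), 'ft_force': array([-0.40999689,  0.85931819, -0.26720515]), 'moment': array([-0.00625354,  0.0426636 ,  0.01011294]), 'width': 87.518418663902} 11.0
```

View pics/scene0.png

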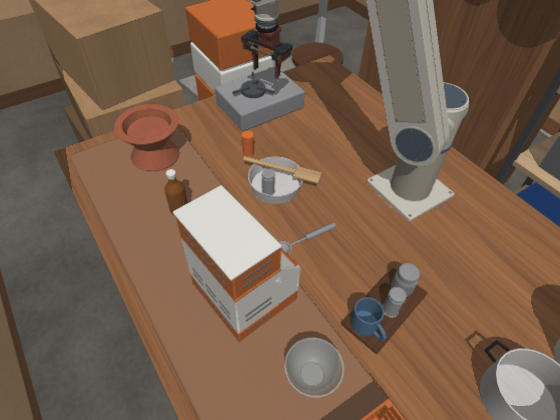

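View pics/side0.png

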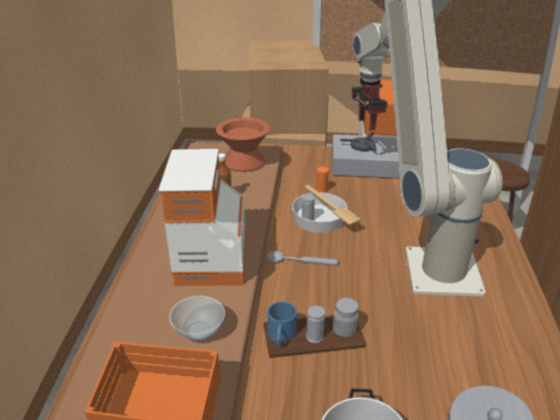

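The two pictures show a plain grey tin in the pan (scene 268,182; side 308,207) and another between the mug and jar (scene 396,302; side 316,324). An orange tin stands behind the pan (scene 248,145; side 322,180). It is not plain metal and not in the pan, so it is the look-alike to leave alone. Next I'll enlarge these areas to confirm.

```bash
cat > h.py <<'E'
import numpy as np, cv2
from workcell import readout, optics, ctrl
def cam(n):
    m=optics.camera_model(n); R=cv2.Rodrigues(np.array(m["rvec"],float))[0]; t=np.array(m["tvec"],float).ravel()
    return m["K"],m["k1"],R,t
def ray(c,p):
    K,k,R,t=c; d=np.array([k,0,0,0,0.])
    q=cv2.undistortPoints(np.array([[p]],float),K,d).ravel()
    v=R.T@np.array([q[0],q[1],1]); return -R.T@t, v/np.linalg.norm(v)
def onz(c,p,z):
    o,v=ray(c,p); return o+v*(z-o[2])/v[2]
def two(c1,p1,c2,p2):
    o1,a=ray(c1,p1); o2,b=ray(c2,p2)
    s=np.linalg.lstsq(np.c_[a,-b],o2-o1,rcond=None)[0]; A=o1+a*s[0];B=o2+b*s[1]
    return (A+B)/2, np.linalg.norm(A-B)
def proj(c,X):
    K,k,R,t=c; return cv2.projectPoints(np.array(X,float).reshape(-1,1,3),cv2.Rodrigues(R)[0],t,K,np.array([k,0,0,0,0.]))[0].reshape(-1,2)
def crop(im,x0,y0,w,h,f,step=10):
    o=cv2.resize(im[y0:y0+h,x0:x0+w],None,fx=f,fy=f,interpolation=cv2.INTER_CUBIC)
    for x in range(-(-x0//step)*step,x0+w,step):
        cv2.line(o,((x-x0)*f,0),((x-x0)*f,8),(0,255,255),1); cv2.putText(o,str(x),((x-x0)*f+2,18),0,.33,(0,255,255),1)
    for y in range(-(-y0//step)*step,y0+h,step):
        cv2.line(o,(0,(y-y0)*f),(8,(y-y0)*f),(0,255,255),1); cv2.putText(o,str(y),(10,(y-y0)*f+4),0,.33,(0,255,255),1)
    return o
E
python3 - <<'E'
from h import *
s=cv2.imread("pics/scene0.png"); d=cv2.imread("pics/side0.png")
a=np.vstack([np.hstack([crop(s,235,125,100,75,4),crop(s,340,258,100,75,4)]),np.hstack([crop(d,280,160,100,75,4),crop(d,262,290,100,75,4)])])
cv2.imwrite("pics/c1.png",a)
b=np.hstack([crop(s,165,180,140,160,3,20)[:480],crop(d,150,140,115,160,3,20)[:480]])
cv2.imwrite("pics/c2.png",b); print(a.shape,b.shape)
E
```

```text
(600, 800, 3) (480, 765, 3)
```

View pics/c1.png

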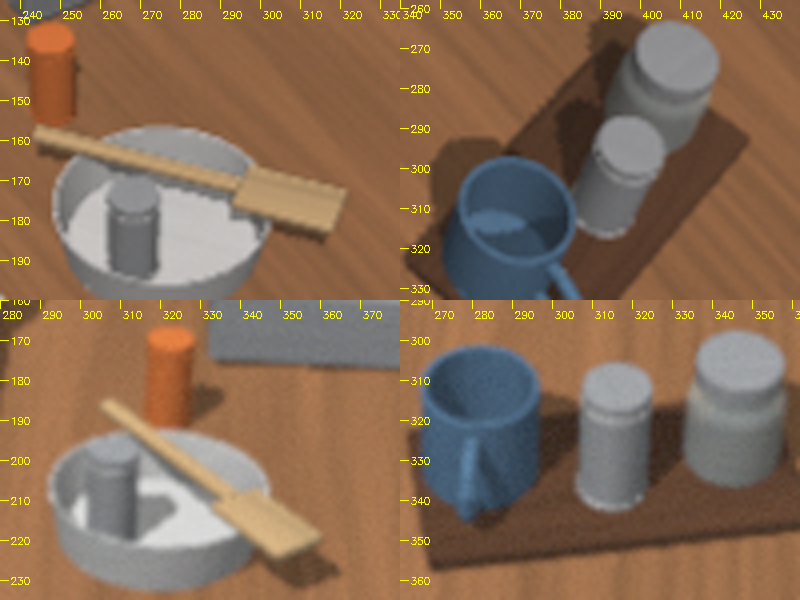

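View pics/c2.png

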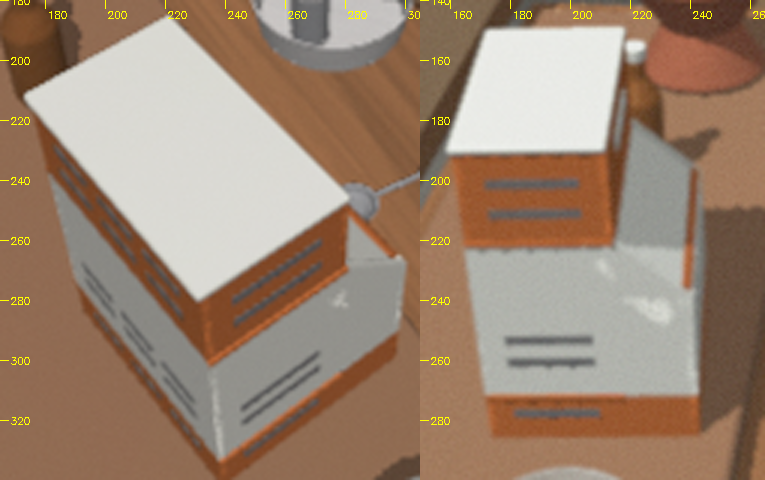

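Confirmed in the enlarged crops. tin_a is grey and stands in the pan, with its top at scene (268.5,173) and side (308,199). tin_b stands between the mug and jar, with its top at scene (397,293) and side (316,311). The top corners of the stack are clear in both views.

Run:
```python
from h import *
np.set_printoptions(precision=1,suppress=True)
S,D=cam("scene"),cam("side")
P={"tinA_top z94":((268.5,173.2),(308.2,198.7),94),"tinB_top z105":((397.2,292.8),(316.2,310.7),105),"mug rim z90":((369.2,310),(282.5,311.2),90),"jar cap z100":((409,272.5),(347,305),100),
"mwiko handle end z60":((244,158),(306,186),60),"mwiko blade z60":((320,177),(356,221),60),
"tw -y front z358":((221,185),(218.7,149),358),"tw +y front":((281.3,246),(211.7,190.7),358),"tw +y back":((231.3,279.7),(159,191),358),"tw -y back":((173.3,211.7),(172.3,149.7),358)}
T=[]
for k,(a,b,z) in P.items():
    X,g=two(S,a,D,b); p=onz(S,a,z);q=onz(D,b,z); print(k,X,"gap %.1f"%g,p[:2],q[:2])
    if k[:2]=="tw": T.append((p[:2]+q[:2])/2)
T=np.array(T); print("edges",[np.linalg.norm(T[i]-T[i-1]) for i in range(4)],"lateral dir",T[1]-T[0],T[2]-T[3], "long",T[2]-T[1],T[3]-T[0])
```

```text
tinA_top z94 [ 429.9 -245.1   92.6] gap 5.7 [ 427.9 -246.8] [ 431.5 -238.3]
tinB_top z105 [386.5 315.  107.9] gap 2.4 [383.6 313.4] [387.3 313.3]
mug rim z90 [471.9 307.5  91.2] gap 0.2 [471.2 307.1] [472.  306.3]
jar cap z100 [310.4 283.5 102. ] gap 1.2 [309.7 283.3] [309.8 280.7]
mwiko handle end z60 [ 443.9 -382.5   60.6] gap 2.4 [ 442.5 -384.3] [ 444.6 -381.6]
mwiko blade z60 [ 271.3 -166.8   61.1] gap 0.5 [ 270.8 -167.3] [ 271.  -168.7]
tw -y front z358 [686.  -53.7 357.4] gap 1.2 [686.8 -52.5] [685.5 -53.4]
tw +y front [661.4 168.2 352.3] gap 1.6 [663.  170.8] [659.5 178.8]
tw +y back [792.3 185.  355. ] gap 2.3 [792.1 185.7] [791.  191.5]
tw -y back [816.6 -34.9 360. ] gap 0.1 [816.2 -36.6] [817.9 -39. ]
edges [np.float64(131.79715408255413), np.float64(229.07154617977895), np.float64(131.0348950770654), np.float64(227.81495283065755)] lateral dir [-24.9 227.7] [-25.5 226.4] long [130.3  13.9] [130.9  15.2]
```

Measurements, checked against the sizes given:
- **tin_a:** about (430,-243).
- **tin_b:** about (386,313.5).
- **Stack:** yaw 0.11 rad, origin about (694,63), and its depth measures 131 mm against the 130 mm given. The mouth is therefore near (641,57,230).

I'll keep the jaws along the stack's y throughout. That also clears the mug, the jar and the mwiko. First I move above tin_a.

Request:
arm_command:
  moves:
    - [[0,0,-0.09],[4,5,-0.5],0]
    - [[0,0,-0.18],[7,10,-1],0]
    - [[0,0,-0.266],[10,16,-1.5],0]
    - [[0,0,-0.266],[13,21,-2],0]
    - [[0,0,-0.266],[16,26.5,-2.5],0]
    - [[0,0,-0.266],[20,33.8,-3.3],0]
    - [[0,0,-0.266],[20,33.8,-3.3],0]
    - [[0,0,-0.266],[20,33.8,-3.3],0]

```text
t: 1.1
ee_pos: [430.3, -241.7, 200.4]
orientation: [2.344, -2.091, -0.001]
ft_force: [-0.5, -0.4, 0.3]
width: 87.8
```

Run:
```python
from h import *
from scipy.spatial.transform import Rotation as R
np.set_printoptions(precision=3,suppress=True)
o=readout.get_obs(); W=cam("wrist"); im=optics.get_image("wrist"); cv2.imwrite("pics/w1.png",crop(im,0,0,560,420,1,40))
cv2.imwrite("pics/w1raw.png",im); np.savez("w1.npz",K=W[0],k=W[1],R=W[2],t=W[3])
print(o["t"],o["ee_pos"],R.from_rotvec(o["orientation"]).as_matrix(),o["qpos"],o["ft_force"])
print("expected tin A top px",proj(W,[[430,-243,94]]))
```

```text
1.1 [ 430.296 -241.738  200.352] [[ 0.114 -0.994 -0.001]
 [-0.994 -0.114  0.   ]
 [-0.001  0.001 -1.   ]] [-0.536  0.278  1.943 -0.     0.922  0.921] [-0.546 -0.432  0.317]
expected tin A top px [[283.246 207.833]]
```

View pics/w1.png

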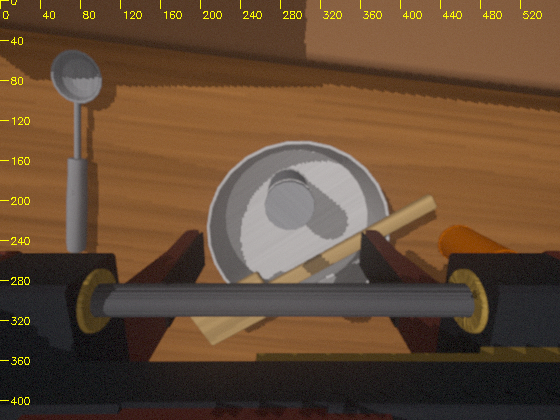

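The wrist view shows tin_a's top disc centred at about (289,205), open jaws either side, the mwiko handle clear of the fingers' path and the orange tin well off to the right.

Run:
```python
from h import *
W=cam("wrist"); im=cv2.imread("pics/w1raw.png"); print("view est",onz(W,(289,205),94))
g=cv2.GaussianBlur(cv2.cvtColor(im,cv2.COLOR_BGR2GRAY),(5,5),0)
c=cv2.HoughCircles(g,cv2.HOUGH_GRADIENT,1,30,param1=60,param2=12,minRadius=20,maxRadius=30)
for x,y,r in (c[0] if c is not None else []):
    if abs(x-289)<15 and abs(y-205)<15:
        a=onz(W,(x,y),94); b=onz(W,(x+r,y),94); print((x,y,r),a,"radius mm",np.linalg.norm(a-b))
```

```text
view est [ 432.74905912 -248.73234259   94.        ]
(np.float32(288.5), np.float32(199.5), np.float32(29.4)) [ 437.53473098 -247.73903873   94.        ] radius mm 25.240194377704924
```

Request:
arm_command:
  moves:
    - [[0,0,0],[0.3,-0.6,-1],0]
    - [[0,0,0],[0.3,-0.6,-5],0]
    - [[0,0,0],[0.3,-0.6,-9],0]
    - [[0,0,0],[0.3,-0.6,-12],0]
    - [[0,0,0],[0.3,-0.6,-13.2],0]
    - [[0,0,0],[0.3,-0.6,-13.2],0]
    - [[0,0,0],[0.3,-0.6,-13.2],1]
    - [[0,0,0],[0.3,-0.6,-13.2],1]

```text
t: 2.15
ee_pos: [433.6, -249.6, 69.7]
orientation: [-2.341, 2.095, -0.003]
ft_force: [-0.1, -0.6, 0.6]
width: 71.5
```

Request:
arm_command:
  moves:
    - [[0,0,0],[0,0,0],1]
    - [[0,0,0],[0,0,0],1]
    - [[0,0,0],[0,0,0],1]
    - [[0,0,0],[0,0,0],1]

```text
t: 2.65
ee_pos: [433.1, -249.1, 68.8]
orientation: [-2.341, 2.095, -0.0]
ft_force: [-0.8, 1.2, 2.4]
width: 43.5
```

tin_a is gripped (width 43.5 mm). Next I lift it, carry it to the pre-approach point and tilt it 42°.

Request:
arm_command:
  moves:
    - [[0,0,0],[0,0,3],1]
    - [[0,0,0],[0,0,8],1]
    - [[0,0,0],[0,0,13.5],1]
    - [[0,0,0],[1,2,19],1]
    - [[0,0,0],[3.5,6.5,23],1]
    - [[0.02,-0.18,0],[6,11.5,23.1],1]
    - [[0.04,-0.36,0],[8.5,16.5,23.1],1]
    - [[0.06,-0.54,0],[11,21.5,23.1],1]

```text
t: 3.65
ee_pos: [543.3, -32.9, 300.5]
orientation: [-2.002, 1.793, -0.506]
ft_force: [1.1, 0.7, -2.5]
width: 43.6
```

```bash
cat > st.py <<'E'
from h import *
from scipy.spatial.transform import Rotation as R
import sys
np.set_printoptions(precision=3,suppress=True)
o=readout.get_obs(); Rm=R.from_rotvec(o["orientation"])
T=np.array(eval(sys.argv[1]),float)
y=.112; Rt=R.from_matrix(np.c_[[np.sin(y),-np.cos(y),0],np.cross(*[[.669*np.cos(y),.669*np.sin(y),-.743],[np.sin(y),-np.cos(y),0]]),[.669*np.cos(y),.669*np.sin(y),-.743]])
if len(sys.argv)>2: Rt=R.from_matrix(np.c_[[np.sin(y),-np.cos(y),0],[-np.cos(y),-np.sin(y),0],[0,0,-1]])
print(o["t"],o["ee_pos"],"z-axis",Rm.as_matrix()[:,2],"turn",(Rt*Rm.inv()).as_rotvec(),"shift cm",(T-o["ee_pos"])/10,"q",o["qpos"],"w",o["width"],"F",o["ft_force"])
E
python3 st.py "[573.9,21.6,299.6]"
```

```text
3.65 [543.309 -32.871 300.467] z-axis [ 0.519  0.057 -0.853] turn [ 0.02  -0.182  0.002] shift cm [ 3.059  5.447 -0.087] q [-0.158  0.033  2.089  0.291  0.504  1.084] w 43.575726374678766 F [ 1.13   0.741 -2.471]
```

Request:
arm_command:
  moves:
    - [[0.02,-0.18,0],[1.5,2.7,0],1]
    - [[0.02,-0.18,0],[3.1,5.4,-0.1],1]
    - [[0.02,-0.18,0],[3.1,5.4,-0.1],1]
    - [[0.02,-0.18,0],[3.1,5.4,-0.1],1]

```text
t: 4.15
ee_pos: [573.6, 19.9, 298.3]
orientation: [-1.885, 1.685, -0.638]
ft_force: [0.0, -0.7, -0.9]
width: 43.9
```

```bash
python3 st.py "[573.9,21.6,299.6]"
python3 - <<'E'
from h import *
for n,a in(("scene",(180,160,160,120,5)),("side",(150,130,160,120,5))):
    im=optics.get_image(n); cv2.imwrite(f"pics/{n}1.png",im)
s=cv2.imread("pics/scene1.png");d=cv2.imread("pics/side1.png")
cv2.imwrite("pics/c3.png",np.hstack([crop(s,190,130,130,180,3,20),crop(d,170,90,130,180,3,20)]))
E
```

```text
4.15 [573.623  19.925 298.297] z-axis [ 0.658  0.074 -0.75 ] turn [ 0.001 -0.01   0.   ] shift cm [0.028 0.168 0.13 ] q [-0.037  0.062  2.15   0.438  0.233  1.031] w 43.87918060652011 F [ 0.02  -0.66  -0.852]
```

View pics/c3.png

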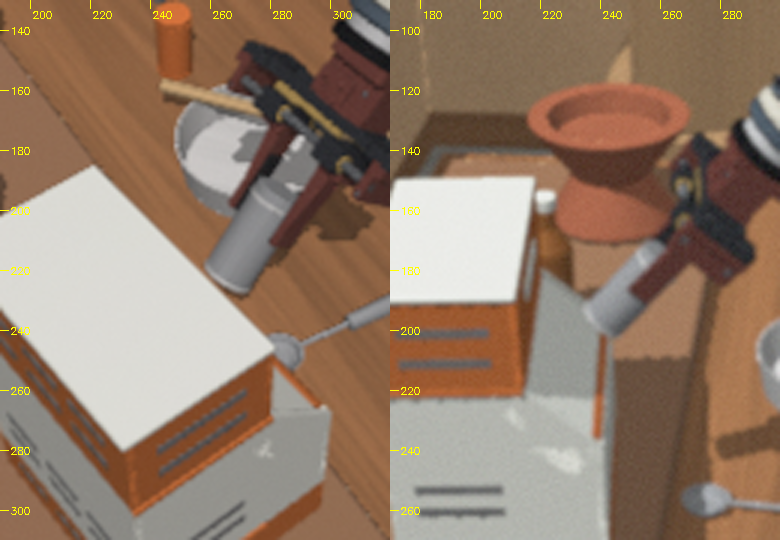

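The tin sits straight in the grip and lines up with the mouth (lead end near scene 228,285 in the crop). But q5 is 0.23, close to its 0.11 limit, so I'll check the joint margins along the insertion with a quick kinematic fit.

```bash
cat > kin.py <<'E'
from h import *
from scipy.optimize import brentq, least_squares
D=[([.42377,1.63064],[229.82,-580.66,232.97],[0,0,-1]),([.278,1.943],[430.296,-241.738,200.352],[-.001,0,-1]),([.033,2.089],[543.309,-32.871,300.467],[.519,.057,-.853]),([.062,2.150],[573.623,19.925,298.297],[.658,.074,-.75])]
# unknown a,L1,L2,h for given Lt linear; Lt nonlinear
def solve(Lt):
    A=[];b=[]
    for (q2,q3),p,z in D:
        w=np.array(p)-Lt*np.array(z); r=np.hypot(w[0],w[1])
        A+= [[1,np.sin(q2),np.sin(q2+q3),0],[0,np.cos(q2),np.cos(q2+q3),1]]; b+=[r,w[2]]
    A=np.array(A);b=np.array(b); x=np.linalg.lstsq(A,b,rcond=None)[0]; return x,A@x-b
best=min(np.arange(100,450,1.),key=lambda L:np.linalg.norm(solve(L)[1]))
x,res=solve(best)
def ik(p,z):
    w=np.array(p)-best*np.array(z); r=np.hypot(w[0],w[1])-x[0]; h=w[2]-x[3]
    R2=r*r+h*h; q3=np.arccos((R2-x[1]**2-x[2]**2)/(2*x[1]*x[2])); q2=np.arctan2(r,h)-np.arctan2(x[2]*np.sin(q3),x[1]+x[2]*np.cos(q3))
    az=np.arctan2(w[1],w[0]); f=np.array([np.sin(q2+q3)*np.cos(az),np.sin(q2+q3)*np.sin(az),np.cos(q2+q3)])
    return az,q2,q3,np.arccos(f@z)
if __name__=="__main__":
    print("Lt",best,"a L1 L2 h",x.round(1),"res",res.round(1))
    for yo in(28.9,84.5):
      for tilt in(42,38,34):
        t=np.radians(tilt); z=np.array([np.sin(t)*.994,np.sin(t)*.11,-np.cos(t)])
        print(yo,tilt,[tuple(np.round(ik(np.array([639.7-(yo-28.9)*.11,yo,226])+z*d,z),2)) for d in(-99,-60,-20,20,53)])
E
python3 kin.py
```

```text
Lt 305.0 a L1 L2 h [-48.4 586.3 484.5 230.9] res [-2.9  2.1  4.3 -3.9 -4.6  2.5  3.2 -0.7]
28.9 42 [(np.float64(-0.0), np.float64(0.05), np.float64(2.16), np.float64(0.21)), (np.float64(0.01), np.float64(0.13), np.float64(2.15), np.float64(0.15)), (np.float64(0.01), np.float64(0.21), np.float64(2.13), np.float64(0.1)), (np.float64(0.02), np.float64(0.29), np.float64(2.1), np.float64(0.06)), (np.float64(0.02), np.float64(0.36), np.float64(2.07), np.float64(0.06))]
28.9 38 [(np.float64(0.0), np.float64(0.07), np.float64(2.1), np.float64(0.32)), (np.float64(0.01), np.float64(0.14), np.float64(2.09), np.float64(0.26)), (np.float64(0.02), np.float64(0.22), np.float64(2.08), np.float64(0.19)), (np.float64(0.02), np.float64(0.29), np.float64(2.06), np.float64(0.14)), (np.float64(0.02), np.float64(0.36), np.float64(2.04), np.float64(0.1))]
28.9 34 [(np.float64(0.01), np.float64(0.09), np.float64(2.04), np.float64(0.43)), (np.float64(0.01), np.float64(0.16), np.float64(2.04), np.float64(0.36)), (np.float64(0.02), np.float64(0.23), np.float64(2.03), np.float64(0.3)), (np.float64(0.02), np.floa
[... 551 characters left out ...]
64(2.1), np.float64(0.31)), (np.float64(0.14), np.float64(0.14), np.float64(2.09), np.float64(0.25)), (np.float64(0.14), np.float64(0.22), np.float64(2.08), np.float64(0.18)), (np.float64(0.14), np.float64(0.29), np.float64(2.06), np.float64(0.13)), (np.float64(0.14), np.float64(0.36), np.float64(2.04), np.float64(0.08))]
84.5 34 [(np.float64(0.14), np.float64(0.08), np.float64(2.04), np.float64(0.43)), (np.float64(0.14), np.float64(0.15), np.float64(2.04), np.float64(0.36)), (np.float64(0.14), np.float64(0.23), np.float64(2.03), np.float64(0.29)), (np.float64(0.14), np.float64(0.3), np.float64(2.02), np.float64(0.23)), (np.float64(0.14), np.float64(0.36), np.float64(2.0), np.float64(0.19))]
```

At 42° the wrist would pass q5's lower limit during insertion. A 32° tilt should still fit the mouth: the body's corner clears the upper tier by about 10 mm, and the tin's tail ends about 19 mm past the lip. I'll check the joints for that.

```bash
sed -i 's/\.669/np.sin(A)/g; s/\.743/np.cos(A)/g; s/^y=.112/A=np.radians(32); y=.112/' st.py; python3 st.py "[588.5,23.2,313.4]"
python3 - <<'E'
from kin import *
z=np.array([.527,.0585,-.848])
for P in([667.5,32,186.2],[661.3,87.7,186.2]):
    print([np.round(ik(np.array(P)-z*b,z),2) for b in(150,125,80,40,0)])
E
```

```text
4.25 [573.791  19.26  298.635] z-axis [ 0.658  0.073 -0.749] turn [-0.018  0.164  0.002] shift cm [1.471 0.394 1.477] q [-0.038  0.062  2.15   0.438  0.233  1.032] w 43.64893379732338 F [ 0.214  0.001 -1.576]
[array([0.01, 0.1 , 2.  , 0.49]), array([0.02, 0.14, 2.  , 0.45]), array([0.02, 0.22, 2.  , 0.37]), array([0.02, 0.29, 1.99, 0.31]), array([0.03, 0.36, 1.98, 0.25])]
[array([0.14, 0.09, 2.  , 0.49]), array([0.14, 0.14, 2.  , 0.44]), array([0.14, 0.21, 2.  , 0.37]), array([0.14, 0.28, 1.99, 0.3 ]), array([0.14, 0.36, 1.98, 0.25])]
```

Request:
arm_command:
  moves:
    - [[-0.009,0.08,0],[0.7,0.2,1.2],1]
    - [[-0.018,0.164,0.002],[1.5,0.4,1.5],1]
    - [[-0.018,0.164,0.002],[1.5,0.4,1.5],1]
    - [[-0.018,0.164,0.002],[1.5,0.4,1.5],1]

```text
t: 4.75
ee_pos: [588.0, 23.5, 312.7]
orientation: [-1.997, 1.785, -0.511]
ft_force: [0.1, -0.6, -1.7]
width: 43.6
```

```bash
python3 st.py "[588.5,23.2,313.4]"
```

```text
4.75 [587.985  23.451 312.726] z-axis [ 0.527  0.06  -0.848] turn [-0.001  0.    -0.   ] shift cm [ 0.052 -0.025  0.067] q [-0.015  0.085  2.004  0.142  0.501  1.339] w 43.631874350579245 F [ 0.051 -0.627 -1.7  ]
```

Request:
arm_command:
  moves:
    - [[0,0,0],[1.05,0.1,-1.7],1]
    - [[0,0,0],[2.1,0.2,-3.4],1]
    - [[0,0,0],[2.65,0.3,-4.25],1]
    - [[0,0,0],[3.15,0.35,-5.1],1]
    - [[0,0,0],[3.7,0.4,-5.95],1]
    - [[0,0,0],[4.2,0.47,-6.8],1]
    - [[0,0,0],[4.75,0.52,-7.6],1]
    - [[0,0,0],[5.0,0.56,-8.05],1]

```text
t: 5.75
ee_pos: [638.4, 29.4, 232.1]
orientation: [-1.998, 1.785, -0.511]
ft_force: [-3.9, -0.3, -0.5]
width: 43.2
```

The force of about 4 N matches the spring flap. I continue to full depth and then look.

Request:
arm_command:
  moves:
    - [[0,0,0],[0.4,0.05,-0.7],1]
    - [[0,0,0],[0.85,0.1,-1.35],1]
    - [[0,0,0],[1.25,0.15,-2.0],1]
    - [[0,0,0],[1.7,0.2,-2.7],1]
    - [[0,0,0],[2.1,0.25,-3.4],1]
    - [[0,0,0],[2.5,0.28,-4.05],1]
    - [[0,0,0],[2.9,0.32,-4.65],1]
    - [[0,0,0],[2.9,0.32,-4.65],1]

```text
t: 6.75
ee_pos: [667.5, 32.7, 185.4]
orientation: [-1.999, 1.785, -0.51]
ft_force: [-1.7, -1.2, -5.1]
width: 43.7
```

```bash
python3 st.py "[667.5,32,186.2]"
python3 - <<'E'
from h import *
s=optics.get_image("scene");d=optics.get_image("side")
cv2.imwrite("pics/c4.png",np.hstack([crop(s,190,130,130,180,3,20),crop(d,170,90,130,180,3,20)]))
E
```

```text
6.75 [667.514  32.671 185.425] z-axis [ 0.525  0.06  -0.849] turn [-0.    -0.001 -0.001] shift cm [-0.001 -0.067  0.077] q [0.006 0.395 1.946 0.231 0.252 1.256] w 43.695919645001624 F [-1.687 -1.191 -5.059]
```

View pics/c4.png

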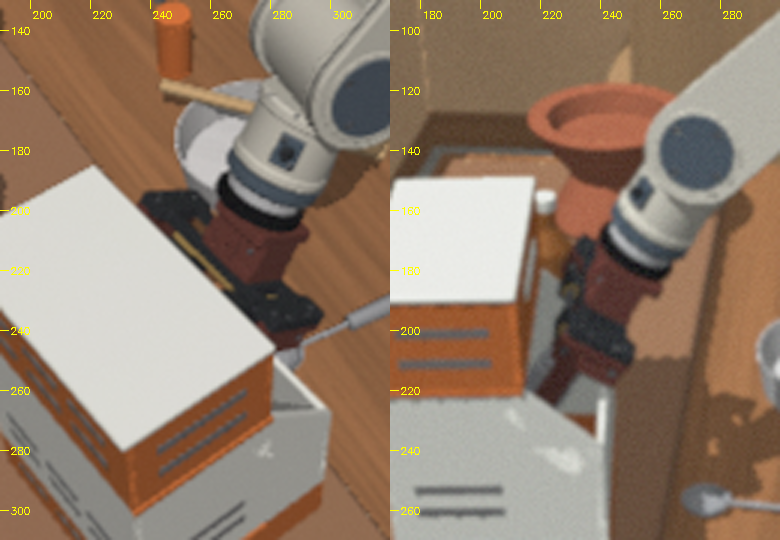

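The tin and fingers are in the mouth with the flap swung in, and nothing is touching the tier. I release now and let the tin drop.

Request:
arm_command:
  moves:
    - [[0,0,0],[0,0,0],0]
    - [[0,0,0],[0,0,0],0]
    - [[0,0,0],[0,0,0],0]
    - [[0,0,0],[0,0,0],0]
    - [[0,0,0],[0,0,0],0]
    - [[0,0,0],[0,0,0],0]

```text
t: 7.6
ee_pos: [668.0, 32.7, 186.7]
orientation: [-1.997, 1.784, -0.512]
ft_force: [-2.6, 1.0, 0.0]
width: 87.6
```

Run:
```python
from h import *
o=readout.get_obs(); print(o["ft_force"],o["width"])
w=optics.get_image("wrist"); cv2.imwrite("pics/w2.png",w)
```

```text
[-2.62317124  0.95647035  0.01114599] 87.63949920527223
```

View pics/w2.png

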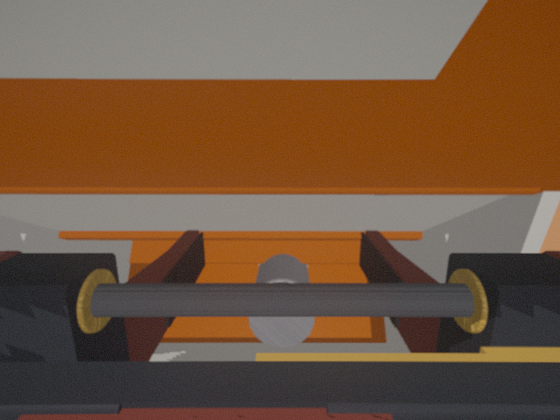

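The wrist view shows the tin between the open fingers at about (282,300). Its near disc is around (282,318) and about 64 px wide. I'll turn that into a position.

Run:
```python
from h import *
W=cam("wrist"); f=W[0][0,0]; print("f",f)
c,s=np.cos(.111),np.sin(.111); Rt=np.array([[c,-s,0],[s,c,0],[0,0,1]]); O=np.array([694,63,40])
for px,wd in(((282,318),64),((282,270),52)):
    o,v=ray(W,px); vz=W[2][2]@v; X=o+v*(f*44/wd)/vz; print(px,"depth",f*44/wd,"tower",Rt.T@(X-O))
print("tower TCP",Rt.T@(readout.get_obs()["ee_pos"]-O))
```

```text
f 306.74743812604174
(282, 318) depth 210.8888637116537 tower [-61.58652935 -27.56399994  84.11821697]
(282, 270) depth 259.5555245681892 tower [-24.9365935  -27.57904516  44.89767699]
tower TCP [-29.12509471 -27.28316487 146.77243957]
```

tin_a has dropped into the hopper. Its near end is at about (-62,-28,84) in the stack's frame, below the flap's sweep. I withdraw along the tool axis.

Request:
arm_command:
  moves:
    - [[0,0,0],[-0.8,-0.09,1.3],0]
    - [[0,0,0],[-1.85,-0.2,3.0],0]
    - [[0,0,0],[-2.9,-0.32,4.65],0]
    - [[0,0,0],[-4.2,-0.47,6.8],0]
    - [[0,0,0],[-5.8,-0.64,9.3],0]
    - [[0,0,0],[-7.9,-0.88,12.7],0]
    - [[0,0,0],[-9,-0.88,16],0]
    - [[0,0,0],[-9,-0.88,16],0]

```text
t: 8.65
ee_pos: [579.1, 23.6, 351.4]
orientation: [-1.992, 1.779, -0.52]
ft_force: [-0.8, -0.2, 0.0]
width: 88.2
```

```bash
python3 - <<'E'
from h import *
w=optics.get_image("wrist"); s=optics.get_image("scene")
cv2.imwrite("pics/w3.png",np.hstack([cv2.resize(w,None,fx=.7,fy=.7),cv2.resize(crop(s,190,130,196,147,2,20),None,fx=1,fy=1)]))
E
python3 st.py "[388,313,210]" down
```

```text
8.75 [578.046  23.765 347.416] z-axis [ 0.529  0.06  -0.846] turn [-0.063  0.558 -0.001] shift cm [-19.005  28.923 -13.742] q [-0.014  0.023  1.984  0.123  0.58   1.36 ] w 87.63319301533407 F [ 0.389 -0.068 -0.69 ]
```

View pics/w3.png

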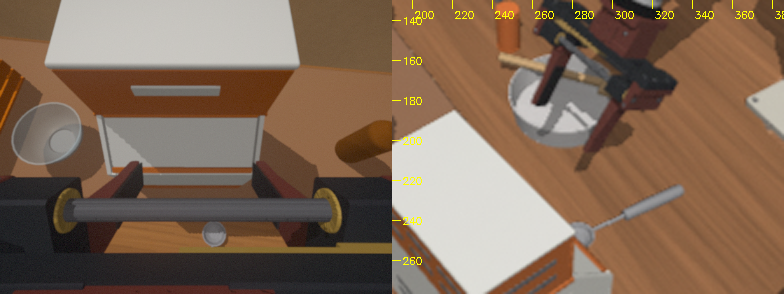

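The flap is shut and the pan, mwiko and spoon look undisturbed. Next is tin_b.

Request:
arm_command:
  moves:
    - [[-0.02,0.18,0],[-3.5,4.5,0],0]
    - [[-0.04,0.36,0],[-7,9.5,0],0]
    - [[-0.063,0.55,0],[-10,14.5,0],0]
    - [[-0.063,0.558,0],[-13.5,19.5,-2],0]
    - [[-0.063,0.558,0],[-16.5,24.5,-6],0]
    - [[-0.063,0.558,0],[-19,28.9,-10],0]
    - [[-0.063,0.558,0],[-19,28.9,-13.7],0]
    - [[-0.063,0.558,0],[-19,28.9,-13.7],0]

```text
t: 9.75
ee_pos: [385.3, 311.8, 205.8]
orientation: [2.337, -2.084, -0.005]
ft_force: [-0.4, 0.2, 0.7]
width: 87.7
```

```bash
python3 st.py "[388,313,210]" down
python3 - <<'E'
from h import *
W=cam("wrist"); print(proj(W,[[386,313.5,105],[471,307,90],[310,283,100]]))
w=optics.get_image("wrist"); cv2.imwrite("pics/w4.png",crop(w,0,0,560,420,1,40))
E
```

```text
9.75 [385.288 311.827 205.807] z-axis [-0.009 -0.005 -1.   ] turn [ 0.005 -0.009 -0.003] shift cm [0.271 0.117 0.419] q [0.656 0.277 1.928 0.002 0.947 2.111] w 87.67272784988734 F [-0.433  0.153  0.669]
[[279.40431558 206.92354419]
 [298.75351826 103.88688535]
 [303.10478129 288.06073229]]
```

View pics/w4.png

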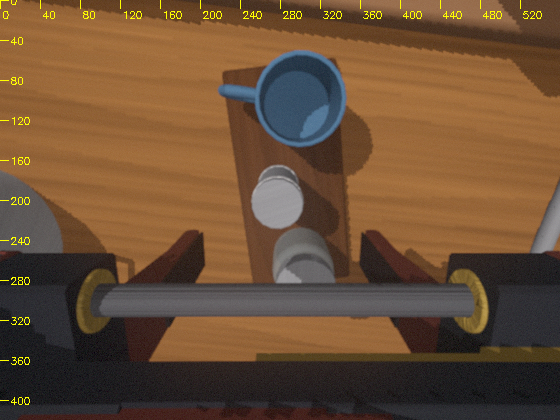

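The wrist view shows tin_b's top at (277,202), between the mug (300,98) and the jar (300,260). The finger paths on both sides are clear.

Request:
arm_command:
  moves:
    - [[0,0,0],[0.1,0.2,-2],0]
    - [[0,0,0],[0.1,0.2,-5],0]
    - [[0,0,0],[0.1,0.2,-7.5],0]
    - [[0,0,0],[0.1,0.2,-7.5],0]

```text
t: 10.3
ee_pos: [389.6, 314.1, 134.8]
orientation: [2.34, -2.093, -0.003]
ft_force: [0.2, 0.3, 0.5]
width: 88.0
```

```bash
python3 st.py "[389,315,79]" down
```

```text
10.3 [389.574 314.119 134.793] z-axis [-0.003 -0.001 -1.   ] turn [ 0.001 -0.003  0.001] shift cm [-0.057  0.088 -5.579] q [0.654 0.392 1.97  0.002 0.782 2.112] w 87.96757654220691 F [0.222 0.317 0.511]
```

Request:
arm_command:
  moves:
    - [[0,0,0],[0,0.1,-2.5],0]
    - [[0,0,0],[0,0.1,-4.5],0]
    - [[0,0,0],[0,0.1,-5.6],0]
    - [[0,0,0],[0,0.1,-5.6],0]
    - [[0,0,0],[0,0.1,-5.6],1]
    - [[0,0,0],[0,0.1,-5.6],1]
    - [[0,0,0],[0,0.1,-5.6],1]
    - [[0,0,0],[0,0.1,-5.6],1]

```text
t: 11.3
ee_pos: [389.0, 315.9, 78.9]
orientation: [2.342, -2.092, -0.003]
ft_force: [-0.6, -0.1, 0.0]
width: 51.3
```

Request:
arm_command:
  moves:
    - [[0,0,0],[0,0,0],1]
    - [[0,0,0],[0,0,0],1]
    - [[0,0,0],[0,0,0],1]

```text
t: 11.68
ee_pos: [389.0, 315.9, 78.7]
orientation: [2.342, -2.092, -0.003]
ft_force: [-1.8, -0.5, 2.4]
width: 43.3
```

```bash
python3 st.py "[582.3,78.9,313.4]"
```

```text
11.675 [388.985 315.868  78.735] z-axis [-0.002  0.    -1.   ] turn [ 0.062 -0.557 -0.001] shift cm [ 19.332 -23.697  23.467] q [0.657 0.493 1.991 0.002 0.659 2.114] w 43.25513774393922 F [-1.82  -0.525  2.354]
```

Request:
arm_command:
  moves:
    - [[0,0,0],[0,0,3],1]
    - [[0,0,0],[0,0,8],1]
    - [[0,0,0],[0,0,13.5],1]
    - [[0,0,0],[1,-1.2,19],1]
    - [[0,0,0],[4,-5,23.5],1]
    - [[0.02,-0.18,0],[8,-9.5,23.5],1]
    - [[0.04,-0.36,0],[11.5,-14,23.5],1]
    - [[0.062,-0.54,0],[15,-18.5,23.5],1]

```text
t: 12.68
ee_pos: [539.7, 129.6, 314.5]
orientation: [-2.005, 1.79, -0.503]
ft_force: [0.5, 0.2, -2.8]
width: 43.9
```

Request:
arm_command:
  moves:
    - [[0,-0.017,0],[4.3,-5.2,0],1]
    - [[0,-0.017,0],[4.3,-5.2,0],1]
    - [[0,-0.017,0],[4.3,-5.2,0],1]
    - [[0,-0.017,0],[4.3,-5.2,0],1]

```text
t: 13.18
ee_pos: [581.3, 79.9, 313.4]
orientation: [-2.0, 1.783, -0.511]
ft_force: [-0.9, -0.8, -1.6]
width: 43.6
```

```bash
python3 st.py "[582.3,78.9,313.4]"
python3 - <<'E'
from h import *
s=optics.get_image("scene");d=optics.get_image("side")
cv2.imwrite("pics/c5.png",np.hstack([crop(s,190,130,130,180,3,20),crop(d,170,90,130,180,3,20)]))
E
```

```text
13.175 [581.289  79.947 313.372] z-axis [ 0.526  0.06  -0.849] turn [ 0.001 -0.001 -0.002] shift cm [ 0.101 -0.105  0.003] q [ 0.117  0.081  2.007 -0.004  0.497  1.577] w 43.55038267341142 F [-0.881 -0.775 -1.575]
```

View pics/c5.png

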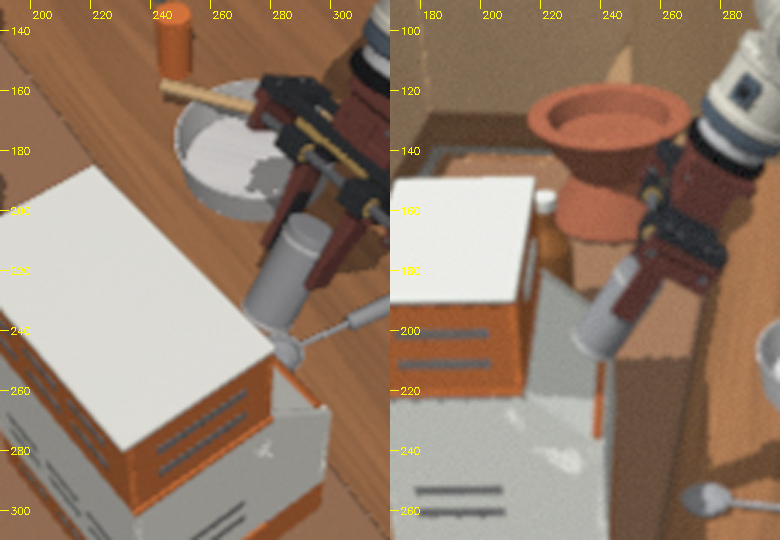

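tin_b is held straight and the flap is still shut. I insert with the same motion.

Request:
arm_command:
  moves:
    - [[0,0,0],[1.1,0.05,-1.7],1]
    - [[0,0,0],[2.2,0.1,-3.4],1]
    - [[0,0,0],[2.75,0.2,-4.25],1]
    - [[0,0,0],[3.25,0.25,-5.1],1]
    - [[0,0,0],[3.8,0.3,-5.95],1]
    - [[0,0,0],[4.3,0.37,-6.8],1]
    - [[0,0,0],[4.85,0.42,-7.6],1]
    - [[0,0,0],[5.1,0.46,-8.05],1]

```text
t: 14.28
ee_pos: [632.7, 84.0, 232.4]
orientation: [-2.0, 1.784, -0.511]
ft_force: [-3.8, -1.2, 0.6]
width: 43.7
```

Request:
arm_command:
  moves:
    - [[0,0,0],[0.4,0.05,-0.7],1]
    - [[0,0,0],[0.85,0.1,-1.35],1]
    - [[0,0,0],[1.25,0.15,-2.0],1]
    - [[0,0,0],[1.7,0.2,-2.7],1]
    - [[0,0,0],[2.1,0.25,-3.4],1]
    - [[0,0,0],[2.5,0.28,-4.05],1]
    - [[0,0,0],[2.9,0.32,-4.65],1]
    - [[0,0,0],[2.9,0.32,-4.65],1]

```text
t: 15.28
ee_pos: [661.5, 86.6, 185.4]
orientation: [-2.0, 1.786, -0.51]
ft_force: [-1.8, -0.6, -4.9]
width: 43.7
```

```bash
python3 st.py "[661.3,87.6,186.2]"
```

```text
15.275 [661.508  86.604 185.438] z-axis [ 0.525  0.059 -0.849] turn [ 0.001 -0.002 -0.001] shift cm [-0.021  0.1    0.076] q [ 0.112  0.393  1.949 -0.001  0.244  1.571] w 43.714810350897814 F [-1.774 -0.587 -4.896]
```

The forces match the first insertion. I release.

Request:
arm_command:
  moves:
    - [[0,0,0],[0,0,0],0]
    - [[0,0,0],[0,0,0],0]
    - [[0,0,0],[0,0,0],0]
    - [[0,0,0],[0,0,0],0]
    - [[0,0,0],[0,0,0],0]
    - [[0,0,0],[0,0,0],0]
    - [[0,0,0],[0,0,0],0]

```text
t: 16.15
ee_pos: [662.1, 86.7, 186.8]
orientation: [-1.999, 1.784, -0.512]
ft_force: [-4.1, 0.6, 1.0]
width: 87.7
```

Run:
```python
from h import *
o=readout.get_obs(); print(o["ft_force"],o["width"])
w=optics.get_image("wrist"); cv2.imwrite("pics/w5.png",w[200:])
```

```text
[-4.06203854  0.55012805  0.98982458] 87.66273835737188
```

View pics/w5.png

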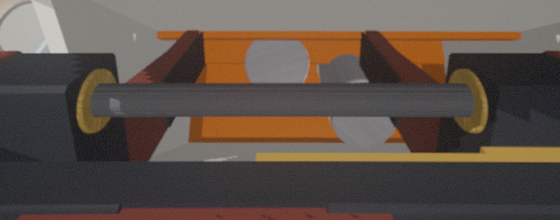

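tin_b is also down in the hopper. It stands upright, with its top disc at (278,262) of the full picture, about z = 100 mm, below the flap's lowest sweep of 134 mm. tin_a lies beside it at (365,310). I withdraw.

Request:
arm_command:
  moves:
    - [[0,0,0],[-0.8,-0.09,1.3],0]
    - [[0,0,0],[-1.85,-0.2,3.0],0]
    - [[0,0,0],[-2.9,-0.32,4.65],0]
    - [[0,0,0],[-4.2,-0.47,6.8],0]
    - [[0,0,0],[-5.8,-0.64,9.3],0]
    - [[0,0,0],[-7.9,-0.88,12.7],0]
    - [[0,0,0],[-10,-1,17],0]
    - [[0,0,0],[-12,-1,20],0]

```text
t: 17.2
ee_pos: [541.8, 76.5, 390.4]
orientation: [-1.995, 1.782, -0.516]
ft_force: [0.8, 0.3, 0.3]
width: 87.6
```

Request:
arm_command:
  moves:
    - [[0,0,0],[-3,0,2],0]
    - [[0,0,0],[-3,0,2],0]
    - [[0,0,0],[-3,0,2],0]
    - [[0,0,0],[-3,0,2],0]
    - [[0,0,0],[-3,0,2],0]
    - [[0,0,0],[-3,0,2],0]
    - [[0,0,0],[-3,0,2],0]
    - [[0,0,0],[-3,0,2],0]

```text
t: 18.2
ee_pos: [512.0, 76.7, 406.6]
orientation: [-1.999, 1.785, -0.512]
ft_force: [0.8, -0.5, 0.2]
width: 87.8
```

Run:
```python
from h import *
o=readout.get_obs(); print(o["t"],o["ft_force"],o["ee_pos"])
w=optics.get_image("wrist"); s=optics.get_image("side")
cv2.imwrite("pics/w6.png",np.hstack([cv2.resize(w,(400,300)),cv2.resize(s,(400,300))]))
```

```text
18.2 [ 0.84569483 -0.4535038   0.20293483] [512.02348621  76.6591225  406.56291763]
```

View pics/w6.png

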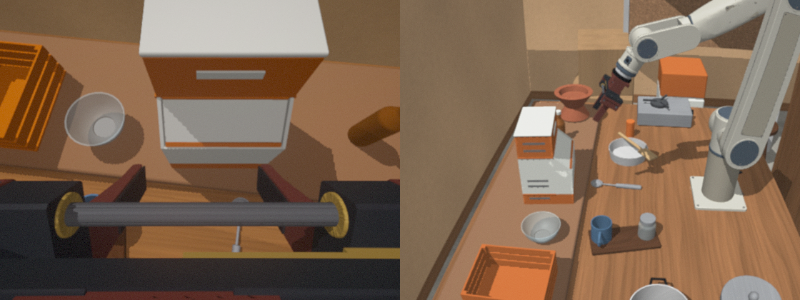

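The flap is shut, and both tins are gone from the pan and board. The other objects look unmoved and the arm is clear with about 1 N on the wrist. I hand in.

```bash
python3 -c "
from workcell import close_job
print(close_job())"
```

```text
the job is handed in; nothing more can be done
None
```

Both tins went in through the flap, tin_a first and then tin_b, about 55 mm apart in y. The job was handed in at about 18 s of the 53 s allowed.

**Tilt changed:** I went in at 32° from vertical instead of the 42° you gave. At 42° the wrist joint q5 would have passed its lower limit. The shallower tilt still fitted, with wrist forces of only about 5 N, which is what the flap spring gives.

**Last checks:**
- **Tins:** after each release the wrist camera showed the tin down in the hopper. tin_a leans near the front wall, with its near end at about z = 84 mm. tin_b stands upright, with its top at about z = 100 mm by a rough estimate. Both are below the flap's lowest sweep of about 134 mm.
- **Flap:** it looked shut in the pictures after each withdrawal. I judged it by eye, as the joint angle cannot be read.
- **Everything else:** the mug, jar, pan, mwiko, spoon and bowl look unmoved by eye. The oil bottle is partly hidden but standing.
- **Disagreement:** I measured the stack's top as 229 mm wide against the 220 mm given, while its depth matched (131 against 130 mm). I put this down to a cap overhang or a pixel error.
- **Failed check:** the circle fit on tin_a's top gave a radius of 25 mm instead of 22 mm, so I used the position read by eye instead.

I viewed 12 pictures, which is the limit.

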